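Stow a socket in the push-to-open bench drawer

TASK

Put the steel socket away in the little blue drawer unit on the bench: press the closed drawer front inward until its touch latch lets go and it springs open, set the socket in the tray, then push the front in again until the drawer latches and stays shut. Touch it slowly, feel for the latch and never load the unit with more than 30 newtons (about 3 kg), and leave the jar, the bolt and the spray can where they stand.

Things in the scene. Friction and masses are not known exactly. Their poses are not given: they have to be found in the camera images.
- cabinet: Blue steel case of the drawer unit, fixed to the bench: 180 mm wide (y), 200 deep (x), 85 high, top clear. Origin: on the bench under the middle of the case's front edge. x points into the unit (the way the front is pressed), z up; the drawer slides out along -x. A hidden push-push touch latch holds the drawer; a spring drives it out (9 N shut, 5.4 N open, up to 2 N drag more).
- drawer_front (a point): Centre of the outer face of the drawer's plain aluminium front, a flat block 168 mm wide, 66 high (10 to 76 mm above the bench), 22 thick, smooth; axes as the case, moves with the drawer, point 45 mm above the bench. Shut, it stands 22 mm proud of the case and can be pressed into it. Press it mid-width with a closed gripper pointing down, tips about 45 mm above the bench; touch and press it slowly (10 to 30 mm/s).
- front_edge (a point): Middle of the front's top outer edge, 76 mm above the bench; moves with the drawer. TO OPEN from shut: press in to a firm stop, 7 to 19 mm in, differing from start to start and not visible (pressing takes 10 to 12 N; the latch lets go only in the last 1 mm before the stop; pressed less, it stays shut), then back away 100 mm or more: it slides out in under 1 s.
- drawer (a joint): How far the drawer is out, m: 0 latched shut, 0.080 open, negative while pressed in past shut. TO SHUT: press the open drawer in past 0 to a firm stop, again unseen (1 mm short of the opening one, so 6 to 18 mm past 0; latches only if within 1 mm of the stop; 10 to 12 N), then back away: it settles at 0. Pressed less, it comes out again; pressed again once latched, it opens. Beyond a stop the force climbs steeply.
- tray (a point): Point on the tray's floor, mid-width, 36 mm behind the inside of the front; axes as the case, moves with the drawer. With the drawer open the tray is uncovered from 36 mm before to 44 mm behind this point; it is 152 mm wide inside and runs on under the case to 110 mm behind the point. Floor 24 mm, side walls 68 mm, front 76 mm above the bench.
- socket_mid (a point): Steel socket (for a ratchet), a plain upright cylinder 28 mm in diameter (26 mm in its upper half), 40 mm high, 0.14 kg, with a dark mouth on top, standing loose on the bench. The point is its centre, 20 mm above its underside; z along its axis. Standing in the tray it clears the case's top edge.
- jar: Bystander: amber jar with a black cap, 56 mm in diameter, 60 mm high, loose. Origin at the centre of its underside.
- bolt: Bystander: dark hex bolt standing on its head (33 mm wide, 12 mm high), shank 18 mm in diameter, 62 mm high in all, loose. Origin at the centre of its underside.
- spray_can: Bystander: grey spray can with a white cap, 62 mm in diameter, 170 mm high, loose. Origin at the centre of its underside.
Not all that is in view belongs to the job. Leave any green or orange look-alike of the part that bears socket_mid alone.

How it is judged:
On the way, in this order (a step that is already met when the one before it is completed fails the run):
1. the drawer has sprung open (out by more than 65 mm) (value of joint drawer above 0.065 m), for 0.2 s.
2. the socket lies or stands in the tray of the open drawer, let go (x of socket_mid in the frame of tray between -0.036 and 0.11 m and y of socket_mid in the frame of tray between -0.074 and 0.074 m and z of socket_mid in the frame of tray between 0.005 and 0.035 m and value of joint drawer above 0.06 m and contact force between the fingers and socket below 0.1 N), for 0.2 s.
At the end, for the whole second after the job is handed in: The drawer is latched shut (within 3 mm of 0) and stays so by itself, with the socket at rest inside its tray (x of socket_mid in the frame of tray between -0.036 and 0.11 m and y of socket_mid in the frame of tray between -0.074 and 0.074 m and z of socket_mid in the frame of tray between 0.005 and 0.035 m and value of joint drawer between -0.003 and 0.003 m and linear speed of socket below 0.02 m/s); the robot touches nothing.
It fails at once if the robot loads the drawer unit with more than 30 N (contact force between any of the fingers, the arm and cabinet above 30 N).
It fails at once if the jar, the bolt or the spray can is moved by more than 20 mm (distance of any of jar, bolt, spray_can from where it was at the start of the episode above 0.02 m).
It also fails if it takes over 72 s, if anything falls off the work surface, if the arm or the gripper's body presses on something with over 40 N, if the wrist force passes 120 N, or if a joint passes its speed limit or range.

ROBOT

A 6-joint arm with a two-finger parallel gripper is mounted at the origin on the work surface. World frame = base frame: x ahead of the robot, y to its left, z up, the work surface at z = 0. Lengths are in m, angles in rad, forces in N, time in s.
With the tool pointing down it reaches from about 0.25 to 0.775 m from the base axis. Payload 4 kg.
Tool frame: the origin (TCP) lies at the very end of the fingers, on their centre line; the grasp point (between the pads) lies 19 mm behind it; z points along the fingers, y is the line along which they close (so a half turn about z gives the same grasp; the last joint's range is limited). The gripper opens to 85 mm and grips with 20 to 120 N. Pads are 22 mm wide; open, the fingers measure 114 mm over their backs; the gripper's body (76 mm by 85 mm) begins 54 mm behind the grasp point. The pads swing forward as they close: fully open they stand 13 mm farther back than shut.
Start: joints at [-1.249, 0.087, 1.371, -0, 1.684, -0.103], TCP at [0.227, -0.501, 0.231] pointing down, gripper open.
Joint ranges: [-3.1, 3.1], [-0.76, 2.03], [0.27, 2.55], [-1.08, 4.22], [0.17, 2.65], [-2.57, 2.57]. Speed limits (rad/s): [2.79, 2.79, 3.14, 3.14, 3.14, 3.14].

INTERFACE

Orientations are given as a unit quaternion [x, y, z, w].
In Python, from cell import ctrl, get_image, calibration gives the robot as it stands.
- The arm moves only by the shell command python3 -m creep 'ROWS' [FORCE]. ROWS is JSON, a list of rows, each a list of 7 numbers: the closure, from -1 (fully open) to 1 (shut), so that 0 is half open, then the shift along the tool's x, y, z in m, then the turn, a rotation vector about the tool's x, y, z in degrees. A call has exactly 8 rows; each row shifts and turns the commanded pose from where the row before left it, along the tool's axes as they then stand; what a row does not reach is not made up. A row lasts 1/12 s, in which the tool goes at most 41.7 mm and 7.16 degrees, less where a joint would pass 70% of its speed; a pose out of reach is approached as far as the arm can. A call with a gripper value outside its range is refused whole. The fingers move at their own pace and stop on an object; FORCE is the grip in N (left out, the last holds). Time passes only in rows, so rows that do not move let the fingers close, or fill a call up. It gives the time, the measured TCP pose, the force, the opening and the grip force at its end, in the units of the state.
- ctrl.state(): the state, without advancing time (a new reading comes with each control period).
- get_image(name): name is "scene" or "top" or "wrist"; returns (picture, depth): 400x640x3 uint8, blue, green, red; 400x640 float32, m along the optical axis (not along the pixel's ray), 0 where there is no reading.
- calibration(name): a dict with "fovy" (degrees; the focal length in pixels is half the picture's height over the tangent of half this angle, whatever the lens; pixels are square), "cx", "cy" (the principal point, pixels), "position" and "rotation" of the camera in the world. Camera axes: x right, y down, z forward; pixel columns grow to the right and rows downward; lengths in m; the calibration is good to about 2 mm. A picture is of the moment at which its call begins: read the wrist's pose just before it. calibration takes no time and is no camera call; for the wrist camera it gives the pose at the moment of the call.
- ctrl.hand_in(): hands the job in; it is judged then, once.
The state is a dict: "time": time; "joint_positions": joint angles; "qvel": joint speeds; "effort": joint torques, N m; "tool_pos": TCP position; "ee_rot": TCP orientation; "contact_force": force on the tool from outside, world axes, zero at the start; "ft_torque": the same for the moment, N m; "grip_width": finger opening in m; "grasp_force": force on a finger pad.
Only numpy, scipy, OpenCV 4.12 (cv2) and the standard library are available. Lean on these libraries where they do the work, as an engineer would, in place of code of your own. Each camera call takes 0.05 s, during which the arm holds its last target. There are 200 camera calls.

## Working session

There is one attempt and no reset: what is moved stays moved. The work goes in short steps, Python scripts to look and compute and a shell command to move; the robot and the scene stay as the last step left them, time stands still between calls to the robot, and variables do not carry over. Pictures are saved under pics/ and viewed, at most 10 in all, crops included, and the job is handed in when it is done.

```bash
ls; mkdir -p pics; python3 - <<'E'
from cell import ctrl,get_image,calibration
import cv2,numpy as np
print(ctrl.state())
for n in("scene","top"):
    c=calibration(n);print(n,c)
    p,d=get_image(n);cv2.imwrite(f"pics/{n}0.png",p);np.save(f"pics/{n}0.npy",d)
E
```

```text
pics
{'time': 0.0, 'joint_positions': array([-1.24908172e+00,  8.79374281e-02,  1.37229239e+00, -8.10097514e-06,
        1.68357491e+00, -1.03085062e-01]), 'qvel': array([ 2.00776740e-04,  1.58624814e-03,  3.33165568e-04,  1.10291009e-03,
       -2.01786810e-03,  7.84313633e-05]), 'effort': array([ 2.11483248e-04, -3.51866269e+01, -3.13273358e+01, -2.06483683e-04,
        1.07361257e-02,  1.32663928e-06]), 'tool_pos': array([ 0.22651688, -0.50063613,  0.23012937]), 'ee_rot': array([ 9.77527327e-01,  2.10805840e-01, -1.24666360e-04, -1.09899239e-03]), 'contact_force': array([0.01682381, 0.48278164, 0.65520681]), 'ft_torque': array([-0.04793512,  0.06568704,  0.05085151]), 'grasp_force': 0.0, 'grip_width': 0.08580230935777466}
scene {'fovy': 51.36548471804745, 'cx': 316.16339294202777, 'cy': 199.63322003715624, 'position': array([ 0.87182268, -0.35870628,  0.83506947]), 'rotation': array([ 0.87207133,  0.38801996, -0.1139193 , -0.27559845])}
top {'fovy': 54.64688362842113, 'cx': 317.73939721067757, 'cy': 201.74944759982003, 'position': array([ 3.49536489e-01, -1.68710168e-04,  9.07978538e-01]), 'rotation': array([ 0.70505126, -0.70228838,  0.07727026, -0.06101687])}
```

View pics/scene0.png

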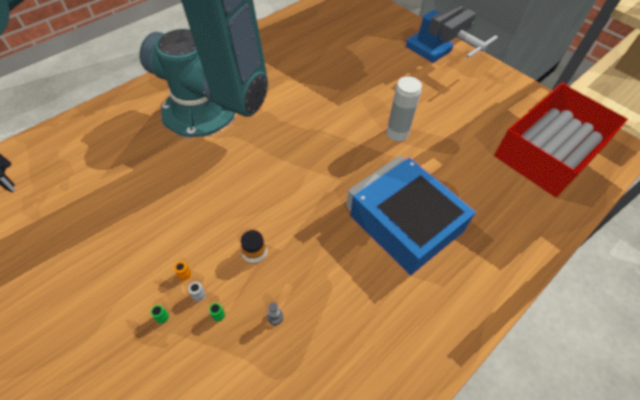

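View pics/top0.png

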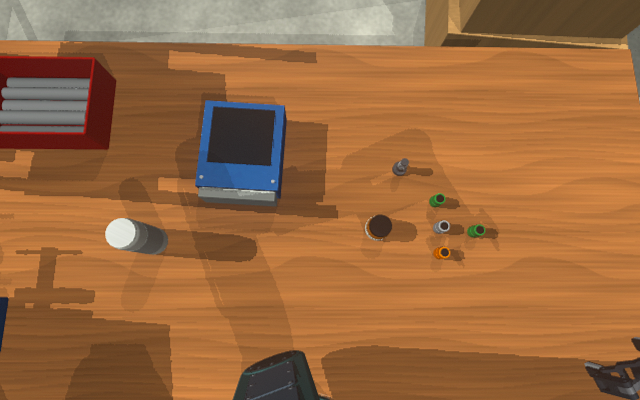

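The scene view shows the grey socket at (196,291) between the green and orange look-alikes, the jar at (253,246), the bolt at (275,315), the cabinet around (410,215) and the spray can at (403,108). The top view shows the socket at (443,226), the cabinet at (241,150) with its front at the lower edge, at about (237,196), and the can near (122,235).

```bash
cat >h.py <<'E'
import numpy as np,cv2
from scipy.spatial.transform import Rotation as R
from cell import ctrl,get_image,calibration
def cam(n):
    c=calibration(n);f=200/np.tan(np.radians(c['fovy']/2));return c,f,R.from_quat(c['rotation']).as_matrix(),np.array(c['position'])
def cloud(n,d,C=None):
    c,f,M,p=C or cam(n);v,u=np.mgrid[0:400,0:640]
    return (np.stack([(u-c['cx'])/f*d,(v-c['cy'])/f*d,d],-1))@M.T+p
def onplane(n,uv,z,C=None):
    c,f,M,p=C or cam(n);uv=np.atleast_2d(uv).astype(float)
    r=np.c_[(uv[:,0]-c['cx'])/f,(uv[:,1]-c['cy'])/f,np.ones(len(uv))]@M.T
    return p+r*((z-p[2])/r[:,2])[:,None]
E
python3 - <<'E'
from h import *
for n,box,sb in(("top",(180,300,80,225),(425,462,212,240)),("scene",(330,490,140,280),(180,212,278,305))):
    p=cv2.imread(f"pics/{n}0.png");d=np.load(f"pics/{n}0.npy");W=cloud(n,d);hsv=cv2.cvtColor(p,cv2.COLOR_BGR2HSV)
    m=np.zeros((400,640),bool);m[box[2]:box[3],box[0]:box[1]]=1
    # case top from depth, blue+dark
    t=m&(abs(W[...,2]-.085)<.006)
    r=cv2.minAreaRect((W[t][:,:2]*1000).astype(np.float32));print(n,"z>.07 rect mm",r,t.sum(),np.median(W[t][:,2]));print(cv2.boxPoints(r).round(1).tolist())
    b=(m&(hsv[...,0]>95)&(hsv[...,0]<125)&(hsv[...,1]>140)&t)
    P=W[b]
    r=cv2.minAreaRect((P[:,:2]*1000).astype(np.float32));print(" blue top",r,cv2.boxPoints(r).round(1).tolist())
    f=m&(hsv[...,1]<90)&(abs(W[...,2]-.076)<.005);r=cv2.minAreaRect((W[f][:,:2]*1000).astype(np.float32));print(" front",r,cv2.boxPoints(r).round(1).tolist(),f.sum())
    s=np.zeros((400,640),bool);s[sb[2]:sb[3],sb[0]:sb[1]]=1
    s&=(W[...,2]>.033)&(W[...,2]<.047)&(hsv[...,1]<110)
    (c,rad)=cv2.minEnclosingCircle((W[s][:,:2]*1000).astype(np.float32));print(" socket",c,rad,s.sum(),W[s].mean(0))
    ys,xs=np.nonzero(s);(c2,r2)=cv2.minEnclosingCircle(np.c_[xs,ys].astype(np.float32));print("  px",c2,r2,onplane(n,c2,.04))
n="top";p=cv2.imread("pics/top0.png");W=cloud(n,np.load("pics/top0.npy"))
m=((W[...,2]>.02)).astype(np.uint8);k,l,st,ce=cv2.connectedComponentsWithStats(m)
for i in range(1,k):
    if st[i,4]>40:
        Q=W[l==i];h=Q[:,2].max();T=Q[Q[:,2]>h-.012];print(ce[i].round(),st[i,4],"h",h.round(3),"c",T[:,:2].mean(0).round(3))
E
```

```text
top z>.07 rect mm ((632.4644775390625, 154.51702880859375), (180.77552795410156, 221.8608856201172), 86.61534881591797) 6969 0.08623945511614883
[[516.4000244140625, 70.80000305175781], [737.9000244140625, 57.70000076293945], [748.5, 238.1999969482422], [527.0999755859375, 251.3000030517578]]
 blue top ((642.5011596679688, 153.18447875976562), (179.19302368164062, 199.48609924316406), 86.6557846069336) [[537.7000122070312, 69.5999984741211], [736.7999877929688, 57.900001525878906], [747.2999877929688, 236.8000030517578], [548.2000122070312, 248.39999389648438]]
 front ((630.587158203125, 154.05567932128906), (175.60401916503906, 221.47926330566406), 85.8366470336914) [[513.7999877929688, 74.5], [734.7000122070312, 58.400001525878906], [747.4000244140625, 233.60000610351562], [526.5, 249.6999969482422]] 776
 socket (468.9878845214844, -306.73101806640625) 13.248746871948242 83 [ 0.46872668 -0.30457204  0.04012033]
  px (443.0, 225.5) 6.020897388458252 [[ 0.46850567 -0.30537582  0.04      ]]
scene z>.07 rect mm ((634.7091674804688, 153.11790466308594), (182.98529052734375, 219.53575134
[... 673 characters left out ...]
5, 242.1999969482422]] 420
 socket (469.9673767089844, -307.28656005859375) 13.598978042602539 138 [ 0.4708985  -0.30786302  0.04046774]
  px (195.0, 288.0) 6.708303928375244 [[ 0.47057802 -0.307854    0.04      ]]
[ 54. 101.] 9335 h 0.908 c [ 0.35 -0.  ]
[241. 153.] 8380 h 0.908 c [ 0.35 -0.  ]
[402. 164.] 103 h 0.908 c [ 0.35 -0.  ]
[438. 199.] 135 h 0.908 c [ 0.35 -0.  ]
[378. 227.] 518 h 0.908 c [ 0.35 -0.  ]
[134. 236.] 1645 h 0.908 c [ 0.35 -0.  ]
[442. 226.] 139 h 0.044 c [ 0.469 -0.305]
[477. 230.] 147 h 0.908 c [ 0.35 -0.  ]
[442. 252.] 137 h 0.908 c [ 0.35 -0.  ]
[636. 342.] 89 h 0.908 c [ 0.35 -0.  ]
[277. 379.] 3182 h 0.908 c [ 0.35 -0.  ]
[616. 378.] 1508 h 0.908 c [ 0.35 -0.  ]
```

```bash
python3 -m creep '[[1,0,0,0,0,0,6.9],[1,0,0,0,0,0,6.9],[1,0,0,0,0,0,6.9],[1,0,0,0,0,0,6.9],[1,0.01,-0.035,0,0,0,0],[1,0.01,-0.04,0,0,0,0],[1,0.01,-0.04,0,0,0,0],[1,0.01,-0.04,0,0,0,0]]' 40
python3 -m creep '[[1,0.01,-0.04,0,0,0,0],[1,0.01,-0.04,0,0,0,0],[1,0.01,-0.04,0,0,0,0],[1,0.01,-0.04,0,0,0,0],[1,0.01,-0.04,0,0,0,0],[1,0.01,-0.04,0,0,0,0],[1,0.01,-0.04,0,0,0,0],[1,0.01,-0.04,0,0,0,0]]'
```

```text
time: 0.77
tool_pos: [0.2753, -0.3469, 0.2304]
ee_rot: [1.0, -0.029, -0.0, -0.001]
contact_force: [0.2, 0.6, 0.3]
grip_width: 0.0003
grasp_force: 0.0
time: 1.43
tool_pos: [0.3733, -0.0317, 0.2311]
ee_rot: [1.0, -0.029, 0.0, 0.0]
contact_force: [1.2, -1.2, 0.2]
grip_width: 0.0001
grasp_force: 0.0
```

```bash
python3 -m creep '[[1,0.013,-0.038,0,0,0,0],[1,0.013,-0.038,0,0,0,0],[1,0.013,-0.038,0,0,0,0],[1,0.013,-0.038,0,0,0,0],[1,0.013,-0.038,0.01,0,0,0],[1,0,-0.008,0.038,0,0,0],[1,0,0,0.04,0,0,0],[1,0,0,0.04,0,0,0]]'
python3 -m creep '[[1,0,0,0.03,0,0,0],[1,0,0,0.02,0,0,0],[1,0,0,0.008,0,0,0],[1,0,0,0,0,0,0],[1,0.003,0,0,0,0,0],[1,0.003,0,0,0,0,0],[1,0.003,0,0,0,0,0],[1,0.003,0,0,0,0,0]]'
python3 - <<'E'
from h import *
p,d=get_image("scene");cv2.imwrite("pics/s1.png",cv2.resize(p[120:290,300:500],None,fx=3,fy=3))
print(ctrl.state()['contact_force'])
E
```

```text
time: 2.1
tool_pos: [0.4498, 0.1616, 0.1019]
ee_rot: [1.0, -0.027, 0.001, -0.0]
contact_force: [0.1, 0.4, -0.8]
grip_width: -0.0002
grasp_force: 0.0
time: 2.77
tool_pos: [0.4634, 0.1598, 0.0472]
ee_rot: [1.0, -0.029, 0.002, -0.0]
contact_force: [0.4, -0.5, -0.2]
grip_width: -0.0001
grasp_force: 0.0
[1.48902154 0.43306999 0.26667608]
```

View pics/s1.png

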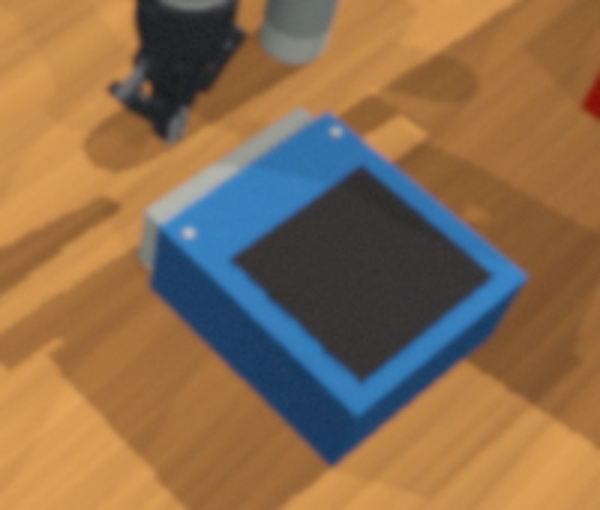

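The crop shows the closed gripper at (175,130), standing free and mid-width in front of the aluminium front, whose edge runs from (150,215) to (305,110). Next I creep in.

```bash
python3 -m creep '[[1,0.0025,0,0.001,0,0,0],[1,0.0025,0,0.001,0,0,0],[1,0.0025,0,0,0,0,0],[1,0.0025,0,0,0,0,0],[1,0.0025,0,0,0,0,0],[1,0.0025,0,0,0,0,0],[1,0.0025,0,0,0,0,0],[1,0.0025,0,0,0,0,0]]'
python3 -m creep '[[1,0.002,0,0,0,0,0],[1,0.002,0,0,0,0,0],[1,0.002,0,0,0,0,0],[1,0.002,0,0,0,0,0],[1,0.001,0,0,0,0,0],[1,0.001,0,0,0,0,0],[1,0.001,0,0,0,0,0],[1,0.001,0,0,0,0,0]]'
```

```text
time: 3.48
tool_pos: [0.4819, 0.1584, 0.0433]
ee_rot: [1.0, -0.028, 0.0, 0.0]
contact_force: [0.2, -0.9, 0.1]
grip_width: 0.0002
grasp_force: 0.0
time: 4.15
tool_pos: [0.4936, 0.1577, 0.0433]
ee_rot: [1.0, -0.028, -0.0, 0.0]
contact_force: [0.1, 0.2, -0.1]
grip_width: 0.0002
grasp_force: 0.0
```

```bash
python3 -m creep '[[1,0.0015,0,0,0,0,0],[1,0.0015,0,0,0,0,0],[1,0.0015,0,0,0,0,0],[1,0.0015,0,0,0,0,0],[1,0.001,0,0,0,0,0],[1,0.001,0,0,0,0,0],[1,0.001,0,0,0,0,0],[1,0.001,0,0,0,0,0]]'
```

```text
time: 4.82
tool_pos: [0.5037, 0.1572, 0.0433]
ee_rot: [1.0, -0.028, 0.0, 0.0]
contact_force: [-1.0, -0.0, -0.1]
grip_width: 0.0002
grasp_force: 0.0
```

```bash
python3 -m creep '[[1,0.001,0,0,0,0,0],[1,0.001,0,0,0,0,0],[1,0.001,0,0,0,0,0],[1,0.001,0,0,0,0,0],[1,0.001,0,0,0,0,0],[1,0.001,0,0,0,0,0],[1,0.001,0,0,0,0,0],[1,0.001,0,0,0,0,0]]'
```

```text
time: 5.48
tool_pos: [0.5104, 0.1568, 0.043]
ee_rot: [1.0, -0.028, -0.002, 0.0]
contact_force: [-5.6, 1.1, 1.7]
grip_width: 0.0006
grasp_force: 2.6
```

```bash
python3 -m creep '[[1,0.001,0,0,0,0,0],[1,0.001,0,0,0,0,0],[1,0.001,0,0,0,0,0],[1,0.001,0,0,0,0,0],[1,0,0,0,0,0,0],[1,0,0,0,0,0,0],[1,0,0,0,0,0,0],[1,0,0,0,0,0,0]]'
```

```text
time: 6.15
tool_pos: [0.5121, 0.1567, 0.0423]
ee_rot: [1.0, -0.028, -0.004, 0.0]
contact_force: [-8.8, -0.1, 3.2]
grip_width: 0.0001
grasp_force: 4.4
```

```bash
python3 -m creep '[[1,0.001,0,0,0,0,0],[1,0.001,0,0,0,0,0],[1,0.001,0,0,0,0,0],[1,0,0,0,0,0,0],[1,0,0,0,0,0,0],[1,0,0,0,0,0,0],[1,0,0,0,0,0,0],[1,0,0,0,0,0,0]]'
```

```text
time: 6.82
tool_pos: [0.515, 0.1565, 0.0423]
ee_rot: [1.0, -0.028, -0.004, 0.0]
contact_force: [-8.8, 0.9, 3.2]
grip_width: 0.0001
grasp_force: 4.6
```

```bash
python3 -m creep '[[1,0.001,0,0,0,0,0],[1,0.001,0,0,0,0,0],[1,0.001,0,0,0,0,0],[1,0,0,0,0,0,0],[1,0,0,0,0,0,0],[1,0,0,0,0,0,0],[1,0,0,0,0,0,0],[1,0,0,0,0,0,0]]'
```

```text
time: 7.48
tool_pos: [0.5179, 0.1563, 0.0422]
ee_rot: [1.0, -0.028, -0.004, 0.0]
contact_force: [-9.0, 0.1, 3.7]
grip_width: -0.0001
grasp_force: 4.6
```

```bash
python3 -m creep '[[1,0.001,0,0,0,0,0],[1,0.001,0,0,0,0,0],[1,0,0,0,0,0,0],[1,0,0,0,0,0,0],[1,0,0,0,0,0,0],[1,0,0,0,0,0,0],[1,0,0,0,0,0,0],[1,0,0,0,0,0,0]]'
```

```text
time: 8.15
tool_pos: [0.5199, 0.1562, 0.0422]
ee_rot: [1.0, -0.028, -0.004, 0.0]
contact_force: [-9.1, 1.0, 3.0]
grip_width: -0.0001
grasp_force: 4.6
```

```bash
python3 -m creep '[[1,0.001,0,0,0,0,0],[1,0.001,0,0,0,0,0],[1,0,0,0,0,0,0],[1,0,0,0,0,0,0],[1,0,0,0,0,0,0],[1,0,0,0,0,0,0],[1,0,0,0,0,0,0],[1,0,0,0,0,0,0]]'
```

```text
time: 8.82
tool_pos: [0.5218, 0.1561, 0.0422]
ee_rot: [1.0, -0.028, -0.004, 0.0]
contact_force: [-9.5, 0.6, 4.0]
grip_width: -0.0002
grasp_force: 4.7
```

```bash
python3 -m creep '[[1,0.001,0,0,0,0,0],[1,0.001,0,0,0,0,0],[1,0,0,0,0,0,0],[1,0,0,0,0,0,0],[1,0,0,0,0,0,0],[1,0,0,0,0,0,0],[1,0,0,0,0,0,0],[1,0,0,0,0,0,0]]'
```

```text
time: 9.48
tool_pos: [0.5236, 0.156, 0.0422]
ee_rot: [1.0, -0.028, -0.005, 0.0]
contact_force: [-9.5, -0.3, 3.4]
grip_width: -0.0004
grasp_force: 5.0
```

```bash
python3 -m creep '[[1,0.001,0,0,0,0,0],[1,0.001,0,0,0,0,0],[1,0,0,0,0,0,0],[1,0,0,0,0,0,0],[1,0,0,0,0,0,0],[1,0,0,0,0,0,0],[1,0,0,0,0,0,0],[1,0,0,0,0,0,0]]'
```

```text
time: 10.15
tool_pos: [0.5255, 0.1559, 0.0421]
ee_rot: [1.0, -0.028, -0.005, 0.0]
contact_force: [-10.2, -0.2, 5.5]
grip_width: -0.0001
grasp_force: 5.1
```

```bash
python3 -m creep '[[1,0.001,0,0,0,0,0],[1,0.0005,0,0,0,0,0],[1,0,0,0,0,0,0],[1,0,0,0,0,0,0],[1,0,0,0,0,0,0],[1,0,0,0,0,0,0],[1,0,0,0,0,0,0],[1,0,0,0,0,0,0]]'
```

```text
time: 10.82
tool_pos: [0.5262, 0.1559, 0.042]
ee_rot: [1.0, -0.028, -0.006, 0.0]
contact_force: [-12.2, 0.3, 4.4]
grip_width: -0.0002
grasp_force: 6.1
```

```bash
python3 -m creep '[[1,0.001,0,0,0,0,0],[1,0.0005,0,0,0,0,0],[1,0,0,0,0,0,0],[1,0,0,0,0,0,0],[1,0,0,0,0,0,0],[1,0,0,0,0,0,0],[1,0,0,0,0,0,0],[1,0,0,0,0,0,0]]'
```

```text
time: 11.48
tool_pos: [0.5262, 0.1559, 0.0417]
ee_rot: [1.0, -0.028, -0.007, 0.0]
contact_force: [-14.8, 0.5, 6.8]
grip_width: 0.0003
grasp_force: 7.8
```

```bash
python3 -m creep '[[1,-0.015,0,0,0,0,0],[1,-0.03,0,0,0,0,0],[1,-0.035,0,0,0,0,0],[1,-0.035,0,0,0,0,0],[1,-0.03,0,-0.01,0,0,0],[1,0,0.01,-0.035,0,0,0],[1,0,0.02,-0.035,0,0,0],[1,0,0.03,-0.025,0,0,0]]'
python3 - <<'E'
from h import *
p,d=get_image("scene");W=cloud("scene",d);hsv=cv2.cvtColor(p,cv2.COLOR_BGR2HSV)
cv2.imwrite("pics/s2.png",p)
m=np.zeros((400,640),bool);m[120:260,290:450]=1
f=m&(hsv[...,1]<90)&(abs(W[...,2]-.076)<.006)&(W[...,1]>.05)&(W[...,1]<.27)
print(f.sum(),cv2.boxPoints(cv2.minAreaRect((W[f][:,:2]*1000).astype(np.float32))).round(1).tolist())
E
```

```text
time: 12.15
tool_pos: [0.3844, 0.1047, 0.1507]
ee_rot: [1.0, -0.026, 0.002, -0.001]
contact_force: [2.4, -0.9, 1.3]
grip_width: 0.0001
grasp_force: 0.0
560 [[434.6000061035156, 79.19999694824219], [550.5999755859375, 70.69999694824219], [562.9000244140625, 240.60000610351562], [446.8999938964844, 249.0]]
```

View pics/s2.png

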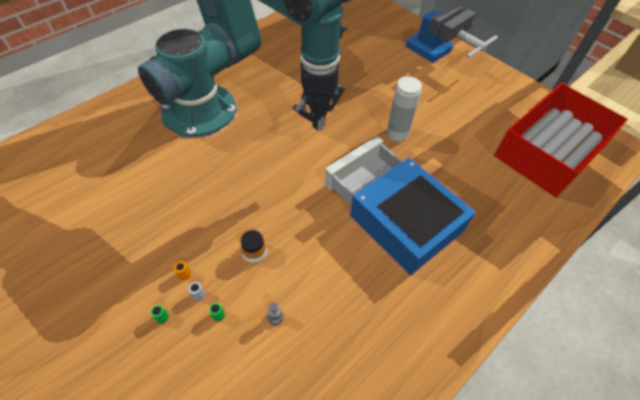

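The drawer is open: its front runs along (330,175)–(375,145), with the empty tray behind it at about (358,178), and nothing else has moved. Next, the socket.

```bash
python3 -m creep '[[-0.2,0.01,0.037,0,0,0,0],[-0.2,0.01,0.037,0,0,0,0],[-0.2,0.01,0.037,0,0,0,0],[-0.2,0.01,0.037,0,0,0,0],[-0.2,0.01,0.037,0,0,0,0],[-0.2,0.01,0.037,0,0,0,0],[-0.2,0.01,0.037,0,0,0,0],[-0.2,0.01,0.037,0,0,0,0]]'
python3 -m creep '[[-0.2,0.01,0.037,0,0,0,0],[-0.2,0.01,0.037,0,0,0,0],[-0.2,0.009,0.03,0,0,0,0],[-0.2,0,0,0,0,0,0],[-0.2,0,0,0,0,0,0],[-0.2,0,0,0,0,0,0],[-0.2,0,0,0,0,0,0],[-0.2,0,0,0,0,0,0]]'
python3 - <<'E'
from h import *
s=ctrl.state();print(s['tool_pos'],R.from_quat(s['ee_rot']).as_matrix().round(3).tolist())
C=cam("wrist");p,d=get_image("wrist");W=cloud("wrist",d,C);hsv=cv2.cvtColor(p,cv2.COLOR_BGR2HSV)
cv2.imwrite("pics/w1.png",p)
g=(np.linalg.norm(W[...,:2]-[.47,-.307],axis=-1)<.03)&(W[...,2]>.034)&(W[...,2]<.046)&(hsv[...,1]<110)
print(g.sum(),cv2.minEnclosingCircle((W[g][:,:2]*1000).astype(np.float32)),W[g].mean(0))
E
```

```text
time: 12.87
tool_pos: [0.4477, -0.1985, 0.1483]
ee_rot: [1.0, -0.029, 0.001, 0.0]
contact_force: [0.1, 0.3, -0.2]
grip_width: 0.0511
grasp_force: 0.0
time: 13.53
tool_pos: [0.4705, -0.3004, 0.1485]
ee_rot: [1.0, -0.028, 0.0, 0.0]
contact_force: [-0.3, -0.8, -0.2]
grip_width: 0.0512
grasp_force: 0.0
[ 0.47048795 -0.30040541  0.14854916] [[0.998, -0.055, 0.0], [-0.055, -0.998, -0.0], [0.0, 0.0, -1.0]]
863 ((469.831787109375, -307.1513977050781), 12.926178932189941) [ 0.47053358 -0.30712662  0.03944485]
```

View pics/w1.png

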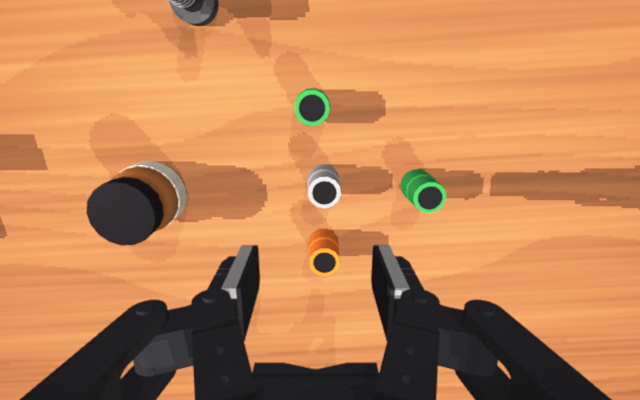

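The wrist view shows the socket at (323,190), the orange one below it at (323,260), the green ones at (312,107) and (427,195), and the jar at (125,210). Both fingers have a clear way down on either side of the socket.

```bash
python3 -m creep '[[-0.2,0,0.007,0.02,0,0,0],[-0.2,0,0,0.03,0,0,0],[-0.2,0,0,0.03,0,0,0],[-0.2,0,0,0.03,0,0,0],[-0.2,0,0,0.018,0,0,0],[-0.2,0,0,0.008,0,0,0],[-0.2,0,0,0,0,0,0],[-0.2,0,0,0,0,0,0]]' 40
python3 -m creep '[[1,0,0,0,0,0,0],[1,0,0,0,0,0,0],[1,0,0,0,0,0,0],[1,0,0,0,0,0,0],[1,0,0,0,0,0,0],[1,0,0,0,0,0,0],[1,0,0,0,0,0,0],[1,0,0,0,0,0,0]]' 40
python3 -m creep '[[1,0,0,-0.01,0,0,0],[1,0,0,-0.03,0,0,0],[1,0,0,-0.035,0,0,0],[1,0,0,-0.035,0,0,0],[1,0,0,-0.035,0,0,0],[1,0,0,-0.01,0,0,0],[1,0,0,0,0,0,0],[1,0,0,0,0,0,0]]'
```

```text
time: 14.25
tool_pos: [0.4706, -0.3086, 0.0132]
ee_rot: [1.0, -0.028, 0.0, 0.0]
contact_force: [0.5, -1.0, 0.8]
grip_width: 0.0512
grasp_force: 0.0
time: 14.92
tool_pos: [0.4715, -0.3096, 0.0149]
ee_rot: [1.0, -0.028, 0.002, 0.001]
contact_force: [0.7, 0.1, 6.0]
grip_width: 0.0247
grasp_force: 39.2
time: 15.58
tool_pos: [0.4698, -0.3086, 0.1672]
ee_rot: [1.0, -0.028, 0.0, 0.0]
contact_force: [-1.0, 0.3, -1.7]
grip_width: 0.0251
grasp_force: 39.5
```

```bash
python3 -m creep '[[1,0.004,-0.025,0,0,0,0],[1,0,-0.037,0,0,0,0],[1,0,-0.037,0,0,0,0],[1,0,-0.037,0,0,0,0],[1,0,-0.037,0,0,0,0],[1,0,-0.037,0,0,0,0],[1,0,-0.037,0,0,0,0],[1,0,-0.037,0,0,0,0]]'
python3 -m creep '[[1,0,-0.037,0,0,0,0],[1,0,-0.037,0,0,0,0],[1,0,-0.037,0,0,0,0],[1,0,-0.037,0,0,0,0],[1,0,-0.027,0,0,0,0],[1,0,-0.01,0,0,0,0],[1,0,0,0,0,0,0],[1,0,0,0,0,0,0]]'
python3 - <<'E'
from h import *
p,d=get_image("scene");cv2.imwrite("pics/s3.png",cv2.resize(p[60:230,290:490],None,fx=3,fy=3))
p,d=get_image("top");W=cloud("top",d)
m=(abs(W[...,2]-.076)<.004)&(W[...,0]<.48)&(W[...,0]>.42)&(W[...,1]>.07)&(W[...,1]<.25)
print(m.sum(),W[m][:,:2].min(0),W[m][:,:2].max(0),W[m].mean(0))
E
```

```text
time: 16.25
tool_pos: [0.488, -0.0234, 0.1636]
ee_rot: [1.0, -0.029, -0.003, -0.0]
contact_force: [0.6, -0.1, -1.0]
grip_width: 0.0249
grasp_force: 39.6
time: 16.92
tool_pos: [0.4995, 0.1587, 0.1649]
ee_rot: [1.0, -0.028, -0.002, 0.001]
contact_force: [-0.8, 0.7, -1.4]
grip_width: 0.0245
grasp_force: 39.6
498 [0.43675611 0.08105652] [0.46706717 0.24803136] [0.45147653 0.15330949 0.07620128]
```

View pics/s3.png

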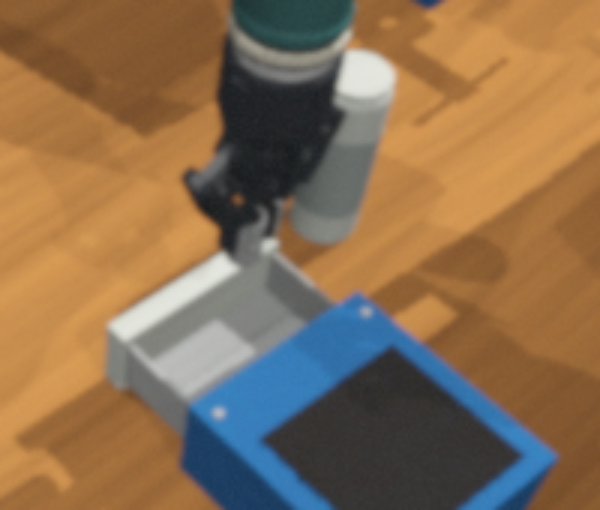

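The crop shows the socket held at (250,240), above the empty tray and clear of the case. Next I lower it.

```bash
python3 -m creep '[[1,0,0,0.015,0,0,0],[1,0,0,0.025,0,0,0],[1,0,0,0.03,0,0,0],[1,0,0,0.025,0,0,0],[1,0,0,0.015,0,0,0],[1,0,0,0.008,0,0,0],[1,0,0,0.003,0,0,0],[1,0,0,0,0,0,0]]'
python3 -m creep '[[1,0,0,0.0005,0,0,0],[1,0,0,0.0005,0,0,0],[1,0,0,0.0005,0,0,0],[1,0,0,0.0005,0,0,0],[1,0,0,0,0,0,0],[1,0,0,0,0,0,0],[1,0,0,0,0,0,0],[1,0,0,0,0,0,0]]'
```

```text
time: 17.68
tool_pos: [0.5007, 0.1583, 0.0461]
ee_rot: [1.0, -0.029, -0.0, 0.0]
contact_force: [-0.5, 0.5, -1.6]
grip_width: 0.0245
grasp_force: 39.6
time: 18.35
tool_pos: [0.5007, 0.1594, 0.0443]
ee_rot: [1.0, -0.028, 0.0, 0.0]
contact_force: [1.7, -0.4, -1.2]
grip_width: 0.0245
grasp_force: 39.6
```

```bash
python3 -m creep '[[1,0,0,0.001,0,0,0],[1,0,0,0.001,0,0,0],[1,0,0,0.0005,0,0,0],[1,0,0,0.0005,0,0,0],[1,0,0,0.0005,0,0,0],[1,0,0,0.0005,0,0,0],[1,0,0,0,0,0,0],[1,0,0,0,0,0,0]]'
```

```text
time: 19.02
tool_pos: [0.5007, 0.1593, 0.0403]
ee_rot: [1.0, -0.028, 0.0, 0.0]
contact_force: [0.3, 0.1, -1.4]
grip_width: 0.0244
grasp_force: 39.6
```

```bash
python3 -m creep '[[1,0,0,0.0005,0,0,0],[1,0,0,0.0005,0,0,0],[1,0,0,0.0005,0,0,0],[1,0,0,0.0005,0,0,0],[1,0,0,0,0,0,0],[1,0,0,0,0,0,0],[1,0,0,0,0,0,0],[1,0,0,0,0,0,0]]'
```

```text
time: 19.68
tool_pos: [0.5008, 0.1594, 0.0389]
ee_rot: [1.0, -0.028, 0.0, 0.0]
contact_force: [-2.6, -0.9, 4.9]
grip_width: 0.0243
grasp_force: 40.2
```

```bash
python3 -m creep '[[0.38,0,0,0,0,0,0],[0.3,0,0,0,0,0,0],[0.2,0,0,0,0,0,0],[0,0,0,0,0,0,0],[-0.2,0,0,0,0,0,0],[-0.2,0,0,0,0,0,0],[-0.2,0,0,-0.01,0,0,0],[-0.2,0,0,-0.02,0,0,0]]'
python3 -m creep '[[-0.2,0,0,-0.02,0,0,0],[-0.2,0,0,-0.03,0,0,0],[-0.2,0,0,-0.03,0,0,0],[-0.2,0,0,-0.02,0,0,0],[-0.2,-0.02,0,0,0,0,0],[1,-0.035,0,0,0,0,0],[1,-0.035,0,0,0,0,0],[1,-0.035,0,0,0,0,0]]'
python3 - <<'E'
from h import *
p,d=get_image("scene");W=cloud("scene",d);cv2.imwrite("pics/s4.png",cv2.resize(p[60:230,290:490],None,fx=3,fy=3))
E
```

```text
time: 20.35
tool_pos: [0.4985, 0.1588, 0.0661]
ee_rot: [1.0, -0.029, -0.003, 0.001]
contact_force: [-0.3, 0.7, 0.2]
grip_width: 0.0511
grasp_force: 0.0
time: 21.02
tool_pos: [0.3748, 0.1664, 0.169]
ee_rot: [1.0, -0.029, 0.0, -0.0]
contact_force: [-1.0, -0.1, -0.2]
grip_width: 0.015
grasp_force: 0.0
```

View pics/s4.png

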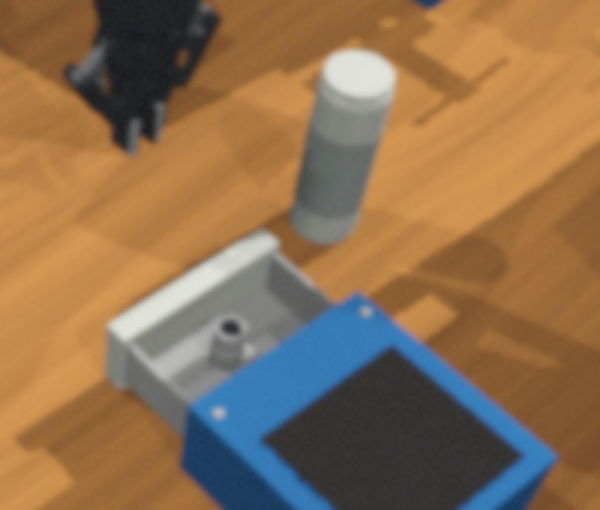

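The crop shows the socket standing upright in the open tray at (230,340), with the gripper clear at (130,140) and the can unmoved. Next I close the gripper, lower it and push.

```bash
python3 -m creep '[[1,0,0,0,0,0,0],[1,0,0,0.02,0,0,0],[1,0,0,0.03,0,0,0],[1,0,0,0.03,0,0,0],[1,0,0,0.025,0,0,0],[1,0,0,0.015,0,0,0],[1,0,0,0.005,0,0,0],[1,0,0,0,0,0,0]]' 40
python3 -m creep '[[1,0.006,0,0,0,0,0],[1,0.006,0,0,0,0,0],[1,0.006,0,0,0,0,0],[1,0.006,0,0,0,0,0],[1,0.004,0,0,0,0,0],[1,0.002,0,0,0,0,0],[1,0.001,0,0,0,0,0],[1,0.001,0,0,0,0,0]]'
```

```text
time: 21.73
tool_pos: [0.3758, 0.1661, 0.0424]
ee_rot: [1.0, -0.029, -0.001, 0.0]
contact_force: [0.4, -1.0, -0.4]
grip_width: 0.0005
grasp_force: 0.0
time: 22.4
tool_pos: [0.4079, 0.1646, 0.0433]
ee_rot: [1.0, -0.028, -0.0, 0.0]
contact_force: [-0.9, -0.3, -0.2]
grip_width: -0.0002
grasp_force: 0.0
```

Contact is due at a TCP x of about 0.431.

```bash
python3 -m creep '[[1,0.002,0,0,0,0,0],[1,0.002,0,0,0,0,0],[1,0.002,0,0,0,0,0],[1,0.002,0,0,0,0,0],[1,0.002,0,0,0,0,0],[1,0.0015,0,0,0,0,0],[1,0.0015,0,0,0,0,0],[1,0.0015,0,0,0,0,0]]'
python3 -m creep '[[1,0.001,0,0,0,0,0],[1,0.001,0,0,0,0,0],[1,0.001,0,0,0,0,0],[1,0.001,0,0,0,0,0],[1,0.001,0,0,0,0,0],[1,0.001,0,0,0,0,0],[1,0.001,0,0,0,0,0],[1,0.001,0,0,0,0,0]]'
python3 -m creep '[[1,0.001,0,0,0,0,0],[1,0.001,0,0,0,0,0],[1,0.001,0,0,0,0,0],[1,0.001,0,0,0,0,0],[1,0.001,0,0,0,0,0],[1,0.001,0,0,0,0,0],[1,0.001,0,0,0,0,0],[1,0.001,0,0,0,0,0]]'
```

```text
time: 23.07
tool_pos: [0.4225, 0.1638, 0.0433]
ee_rot: [1.0, -0.028, -0.0, 0.0]
contact_force: [-1.2, -0.2, -0.6]
grip_width: -0.0001
grasp_force: 0.0
time: 23.73
tool_pos: [0.4304, 0.1633, 0.0433]
ee_rot: [1.0, -0.028, 0.0, 0.0]
contact_force: [0.7, -0.2, -1.0]
grip_width: -0.0001
grasp_force: 0.0
time: 24.4
tool_pos: [0.4361, 0.1629, 0.0426]
ee_rot: [1.0, -0.028, -0.003, 0.0]
contact_force: [-6.2, 0.0, 2.5]
grip_width: 0.0001
grasp_force: 3.1
```

Contact. Now a steady push at about 24 mm/s to near x = 0.505.

```bash
A='x'; python3 -m creep '[[1,0.0015,0,0,0,0,0],[1,0.002,0,0,0,0,0],[1,0.002,0,0,0,0,0],[1,0.002,0,0,0,0,0],[1,0.002,0,0,0,0,0],[1,0.002,0,0,0,0,0],[1,0.002,0,0,0,0,0],[1,0.002,0,0,0,0,0]]'
python3 -m creep '[[1,0.002,0,0,0,0,0],[1,0.002,0,0,0,0,0],[1,0.002,0,0,0,0,0],[1,0.002,0,0,0,0,0],[1,0.002,0,0,0,0,0],[1,0.002,0,0,0,0,0],[1,0.002,0,0,0,0,0],[1,0.002,0,0,0,0,0]]'
python3 -m creep '[[1,0.002,0,0,0,0,0],[1,0.002,0,0,0,0,0],[1,0.002,0,0,0,0,0],[1,0.002,0,0,0,0,0],[1,0.002,0,0,0,0,0],[1,0.002,0,0,0,0,0],[1,0.002,0,0,0,0,0],[1,0.002,0,0,0,0,0]]'
```

```text
time: 25.07
tool_pos: [0.4512, 0.162, 0.0425]
ee_rot: [1.0, -0.028, -0.003, 0.0]
contact_force: [-7.0, 0.5, 3.6]
grip_width: -0.0
grasp_force: 3.6
time: 25.73
tool_pos: [0.4669, 0.1612, 0.0425]
ee_rot: [1.0, -0.028, -0.003, 0.0]
contact_force: [-8.8, 0.8, 3.6]
grip_width: -0.0003
grasp_force: 3.9
time: 26.4
tool_pos: [0.4826, 0.1603, 0.0424]
ee_rot: [1.0, -0.028, -0.004, 0.0]
contact_force: [-8.0, 1.2, 3.6]
grip_width: 0.0001
grasp_force: 4.3
```

```bash
python3 -m creep '[[1,0.002,0,0,0,0,0],[1,0.002,0,0,0,0,0],[1,0.002,0,0,0,0,0],[1,0.002,0,0,0,0,0],[1,0.002,0,0,0,0,0],[1,0.002,0,0,0,0,0],[1,0.002,0,0,0,0,0],[1,0.002,0,0,0,0,0]]'
```

```text
time: 27.07
tool_pos: [0.4982, 0.1594, 0.0423]
ee_rot: [1.0, -0.028, -0.004, 0.0]
contact_force: [-9.4, 0.5, 3.6]
grip_width: -0.0
grasp_force: 4.7
```

```bash
python3 -m creep '[[1,0.002,0,0,0,0,0],[1,0.002,0,0,0,0,0],[1,0.002,0,0,0,0,0],[1,0.002,0,0,0,0,0],[1,0.002,0,0,0,0,0],[1,0.002,0,0,0,0,0],[1,0.002,0,0,0,0,0],[1,0.002,0,0,0,0,0]]'
python3 -m creep '[[1,0.001,0,0,0,0,0],[1,0.001,0,0,0,0,0],[1,0.001,0,0,0,0,0],[1,0.001,0,0,0,0,0],[1,0.001,0,0,0,0,0],[1,0.001,0,0,0,0,0],[1,0,0,0,0,0,0],[1,0,0,0,0,0,0]]'
```

```text
time: 27.73
tool_pos: [0.5138, 0.1585, 0.0422]
ee_rot: [1.0, -0.028, -0.005, 0.0]
contact_force: [-11.1, 1.1, 3.8]
grip_width: -0.0001
grasp_force: 5.0
time: 28.4
tool_pos: [0.52, 0.1582, 0.0422]
ee_rot: [1.0, -0.028, -0.004, 0.0]
contact_force: [-10.0, 0.2, 2.7]
grip_width: -0.0001
grasp_force: 4.6
```

```bash
python3 -m creep '[[1,0.001,0,0,0,0,0],[1,0.001,0,0,0,0,0],[1,0,0,0,0,0,0],[1,0,0,0,0,0,0],[1,0,0,0,0,0,0],[1,0,0,0,0,0,0],[1,0,0,0,0,0,0],[1,0,0,0,0,0,0]]'
```

```text
time: 29.07
tool_pos: [0.5219, 0.158, 0.0421]
ee_rot: [1.0, -0.028, -0.004, 0.0]
contact_force: [-9.9, 0.2, 3.3]
grip_width: 0.0001
grasp_force: 4.7
```

```bash
python3 -m creep '[[1,0.001,0,0,0,0,0],[1,0.001,0,0,0,0,0],[1,0,0,0,0,0,0],[1,0,0,0,0,0,0],[1,0,0,0,0,0,0],[1,0,0,0,0,0,0],[1,0,0,0,0,0,0],[1,0,0,0,0,0,0]]'
```

```text
time: 29.73
tool_pos: [0.5236, 0.1579, 0.0421]
ee_rot: [1.0, -0.028, -0.005, 0.0]
contact_force: [-9.1, -0.5, 3.8]
grip_width: -0.0001
grasp_force: 5.0
```

```bash
python3 -m creep '[[1,0.001,0,0,0,0,0],[1,0.0005,0,0,0,0,0],[1,0,0,0,0,0,0],[1,0,0,0,0,0,0],[1,0,0,0,0,0,0],[1,0,0,0,0,0,0],[1,0,0,0,0,0,0],[1,0,0,0,0,0,0]]'
```

```text
time: 30.4
tool_pos: [0.525, 0.1579, 0.0421]
ee_rot: [1.0, -0.028, -0.005, 0.0]
contact_force: [-10.0, 0.7, 3.9]
grip_width: 0.0001
grasp_force: 5.2
```

```bash
python3 -m creep '[[1,0.001,0,0,0,0,0],[1,0.0005,0,0,0,0,0],[1,0,0,0,0,0,0],[1,0,0,0,0,0,0],[1,0,0,0,0,0,0],[1,0,0,0,0,0,0],[1,0,0,0,0,0,0],[1,0,0,0,0,0,0]]'
```

```text
time: 31.07
tool_pos: [0.5251, 0.1579, 0.0417]
ee_rot: [1.0, -0.028, -0.007, 0.0]
contact_force: [-13.7, 1.0, 5.4]
grip_width: 0.0001
grasp_force: 6.8
```

That is a firm stop at 0.5251, 1 mm short of the opening stop as expected. Now I back away.

```bash
python3 -m creep '[[1,-0.005,0,0,0,0,0],[1,-0.01,0,0,0,0,0],[1,-0.02,0,0,0,0,0],[1,-0.03,0,0,0,0,0],[1,-0.035,0,0,0,0,0],[1,-0.035,0,0,0,0,0],[1,-0.015,0,0,0,0,0],[1,0,0,0,0,0,0]]'
python3 -m creep '[[1,0,0,-0.02,0,0,0],[1,0,0,-0.03,0,0,0],[1,0,0,-0.03,0,0,0],[1,0,0,-0.02,0,0,0],[1,0,0,0,0,0,0],[1,0,0,0,0,0,0],[1,0,0,0,0,0,0],[1,0,0,0,0,0,0]]'
python3 - <<'E'
from h import *
p,d=get_image("scene");W=cloud("scene",d);hsv=cv2.cvtColor(p,cv2.COLOR_BGR2HSV)
cv2.imwrite("pics/s5.png",p)
m=np.zeros((400,640),bool);m[120:260,290:450]=1
f=m&(hsv[...,1]<90)&(abs(W[...,2]-.076)<.006)&(W[...,1]>.07)&(W[...,1]<.25)
print(f.sum(),W[f].min(0))
E
```

```text
time: 31.73
tool_pos: [0.3777, 0.1662, 0.0426]
ee_rot: [1.0, -0.028, -0.001, 0.0]
contact_force: [0.2, 0.1, 0.1]
grip_width: -0.0002
grasp_force: 0.0
time: 32.4
tool_pos: [0.3803, 0.1658, 0.1416]
ee_rot: [1.0, -0.029, -0.001, 0.001]
contact_force: [-0.2, 0.1, -0.5]
grip_width: -0.0002
grasp_force: 0.0
415 [0.51782061 0.07397216 0.07021499]
```

View pics/s5.png

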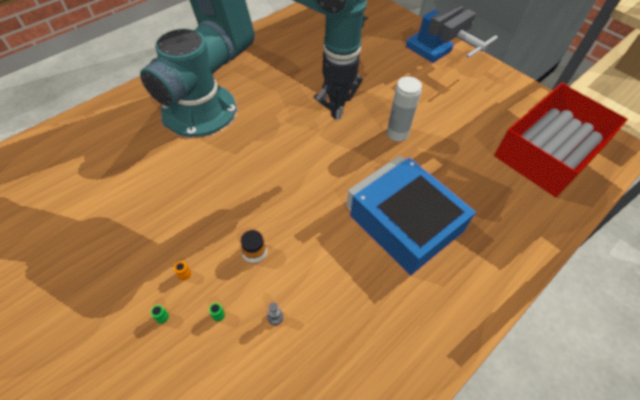

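The drawer is shut and latched: its front is back at x ≈ 0.518, around (375,185). The socket is out of sight inside, the bystanders haven't moved, and the gripper is clear.

```bash
python3 -c "
from cell import ctrl
print(ctrl.hand_in())"
```

```text
the job is handed in; nothing more can be done
None
```

The job is handed in: the socket is in the tray and the drawer is latched shut, the highest force I read at the drawer was about 16 N, and the jar, bolt and spray can look unmoved in the last picture; the hand-in gave no verdict.

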